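# Press a new bearing home in a trolley wheel

### The arm

A 7-joint arm with a two-finger parallel gripper is mounted at the origin on the work surface. World frame = base frame: x ahead of the robot, y to its left, z up, the work surface at z = 0. Lengths are in m, angles in rad, forces in N, time in s.
With the tool pointing down it reaches from about 0.35 to 0.9 m from the base axis. Payload 8.1 kg.
Tool frame: the origin (TCP) lies at the very end of the fingers, on their centre line; the grasp point (between the pads) lies 19 mm behind it; z points along the fingers, y is the line along which they close (so a half turn about z gives the same grasp; the last joint's range is limited). The gripper opens to 92 mm and grips with 3 to 60 N. Pads are 19 mm wide; open, the fingers measure 130 mm over their backs; the gripper's body (75 mm by 190 mm) begins 47 mm behind the grasp point.
Start: joints at [-1.297, 0.434, 0.025, 1.573, -0.012, 1.134, -0.075], TCP at [0.23, 0.581, 0.227] pointing down, gripper open.
Joint ranges: [-2.62, 2.62], [-0.44, 2.09], [-1.27, 1.32], [0.08, 2.57], [-1.32, 4.46], [0.12, 2], [-2.74, 2.74]. Speed limits (rad/s): [2.22, 2.22, 3.01, 3.01, 3.14, 3.14, 3.14].

### API

Orientations are given as a rotation vector (axis times angle).
In Python, from cell import arm gives the robot as it stands.
- The arm moves only by the tool drive_tool, never from a script. Its argument "targets" is a list of rows, each a list of 7 numbers: the turn, a rotation vector about the world's x, y, z in units of 5 degrees (1.0 is 5 degrees), then the shift along the world's x, y, z in units of 40 mm (1.0 is 40 mm), then the opening, from 0 (shut) to 1 (fully open). In form: [[wx, wy, wz, dx, dy, dz, fingers], ...]. A call has 1 to 5 rows; each row is the pose to reach, as a shift and turn from the pose commanded when the call began; what a row does not reach only later rows make up. A row lasts 1/10 s, in which the tool goes at most 50 mm and 8.59 degrees, less where a joint would pass 70% of its speed; a pose out of reach is approached as far as the arm can. A call with a gripper value outside its range is refused whole. The fingers move at their own pace and stop on an object; "force" is the grip in N (left out, the last holds). Time passes only in rows, so rows that repeat a pose let the fingers close. It gives the time, the measured TCP pose, the force, the opening and the grip force at its end, in the units of the state.
- arm.observe(): the state, without advancing time (a new reading comes with each control period).
- arm.get_image(name): name is "side" or "top" or "wrist"; returns a dict with "pixels" (420x560x3 uint8, red, green, blue), "intrinsics" (3x3 intrinsics, pixels), "rvec" (rotation vector, rad) and "tvec" (3), from world to camera coordinates, as OpenCV has them; the wrist camera has in their place "mount" (4x4, takes a point from camera to tool coordinates, whose origin is the TCP and whose axes are the flange's). Camera axes: x right, y down, z forward; pixel columns grow to the right and rows downward; lengths in m; the calibration is good to about 2 mm. A picture is of the moment at which its call begins: read the wrist's pose just before it. There is no depth.
- arm.sign_off(): hands the job in; it is judged then, once.
The state is a dict: "clock": time; "joints": joint angles; "dq": joint speeds; "joint_efforts": joint torques, N m; "position": TCP position; "ee_rot": TCP orientation; "force": force on the tool from outside, world axes, zero at the start; "ft_torque": the same for the moment, N m; "width": opening from 0.0 (shut) to 1.0 (fully open); "gripper_force": force on a finger pad.
Only numpy, scipy, OpenCV 4.12 (cv2) and the standard library are available. Lean on these libraries where they do the work, as an engineer would, in place of code of your own. Each camera call takes 0.05 s, during which the arm holds its last target. There are 200 camera calls.

### The job

A new bearing stands proud in the hub of the red wheel that is clamped on the press-button bearing tool. Slip the slotted washer with the finger tab sideways onto the spindle, between the spindle's head and the bearing, and let go of it; then press the button to its halfway stop, hold it there for a good second while the tool builds up pressure, and press it fully down so that the bearing goes home flush with the hub. Let the button come right back up, leave the washer lying flat round the spindle, and do not shift or upset the pot, the hex keys, the plain ring or the cup of nuts.

Things in the scene. Friction and masses are not known exactly. Their poses are not given: they have to be found in the camera images.
- press: The bearing tool, fixed: grey cast base 290 x 150 mm, 20 mm high. Origin on the bench under its middle; x points from the button console (end nearer the robot) to spindle and battery pack, z up. A red plastic wheel (124 mm across, lying flat, hub face at z = 72 mm) is clamped on it about the spindle, at x = 60 mm. Console face slopes 32 degrees, its centre at x = -85, z = 62 mm.
- spindle_axis (a point): Point on the upright spindle's axis level with the wheel's hub face; axes as the tool's. Toe clamps hold the wheel's rim at the rear (+x) and the two sides (+y, -y): they begin 49 mm from this axis, are 18 mm wide and stand up to 18 mm above the hub face. The front (-x, towards the button) is clear: slide the washer in from there, moving to +x.
- spindle_head (a point): Centre of the underside of the spindle's head. The spindle is a 12 mm steel rod with a round head 24 mm across and 10.5 mm thick on top; with the button up this underside is 24.5 mm above the hub face. The button's second stage draws the spindle down, 1.5 mm for each millimetre of the button; the first does not move it.
- bearing_top (a point): Centre of the top face of the bearing, a ring 47 mm across with 25 mm bore round the spindle. At the start it stands 5.5 to 7.5 mm above the hub face, which leaves 17 to 19 mm below the spindle's head for the 9 mm thick washer.
- bearing (a joint): How far the bearing is driven into the hub (m): 0 to 0.002 at the start, 0.007 home (flush within 0.5 mm). It stays where it is pushed (7 N). Only the washer under the spindle's head drives it: the bare head passes through its bore.
- button_top (a point): Crown of the button, a plain black mushroom 40 mm across, 30 mm out of the console face. This point's z axis points out of the button, 32 degrees off vertical, leaning away from the spindle; press along -z. First 7.5 mm: light, 2.5 to 3.5 N, to a distinct stop. Then 8.5 N starts the second stage, 10 mm more, about 20 N with the bearing moving. It springs back.
- guard_bar (a point): Middle of the crossbar of the steel guard bail over the button: 8 mm bar, 88 mm long across the tool (along y), legs down to the console at its ends. It lies right above the button's crown and bars the way straight down, but stands 26 mm uphill of the button's own axis and 33 mm out from its crown, so a tool that comes in along that axis passes it.
- button_first (a joint): Travel of the button's light first stage (m): 0 up, 0.0075 at the halfway stop, where the tool's pump runs up to pressure.
- button_second (a joint): Travel of the button's heavy second stage (m): 0 when up or at the halfway stop, 0.0105 at the very bottom (0.010 where the bearing comes home). It draws the spindle.
- washer_eye (a point): Centre of the eye of the slotted washer, half-way up its 9 mm thickness: a loose C-shaped dark steel disc 56 mm across, about 170 g, lying flat. Its slot, 18 mm wide with a round inner end about this point, opens along this point's +x axis; the mouth, 22 mm from the centre, is flared to 23 mm. z up.
- washer_tab (a point): Grip point on the washer's upright finger tab, on the closed side: 30 mm from the eye along the washer's -x, 32 mm above its underside. The tab is 24 mm long (along x), 10 mm thick (along y) and rises from 9 to 49 mm above the underside. Axes as the washer's.
- spacer_mid (a point): Bystander: plain closed dark steel ring, 58 mm across, 14 mm high, no slot, no tab; point at its centre.
- pot: Bystander: empty white ceramic pot, 92 mm across, 80 mm high; origin at the centre of its underside.
- hexkeys_mid (a point): Bystander: set of steel hex keys in a black plastic sleeve, about 90 x 42 mm, 30 mm high; point at its middle, 7 mm up.
- cup: Bystander: shallow stainless cup, 88 mm across, 30 mm high, holding three hexagon nuts; origin at the centre of its underside.
Things that resemble listed ones, but are neither listed nor needed, are in the scene too. Leave any green look-alike of the part that bears washer_eye alone.

How it is judged:
On the way, in this order (a step that is already met when the one before it is completed fails the run):
1. the slotted washer is round the spindle under its head, flat on the bearing and let go (horizontal distance between washer_eye and spindle_axis below 0.006 m and z of washer_eye in the frame of spindle_axis below 0.0145 m and angle between washer_eye's own z axis and vertical below 0.12 rad and contact force between the fingers and washer below 0.1 N), for 0.2 s.
2. the button is held at its halfway stop (value of joint button_first above 0.006 m and value of joint button_second below 0.003 m), for 0.7 s.
3. the button is pressed down and the bearing goes home (value of joint button_second above 0.007 m and value of joint bearing above 0.0055 m), for 0.1 s.
At the end, for the whole second after the job is handed in: Bearing home: top at most 2 mm above the hub face (joint over 5.5 mm). Button up within 1.5 mm. Slotted washer flat (within 7 degrees) on the bearing, eye within 7 mm of the spindle axis. Pot, hex keys, plain ring and cup within 20 mm of their starts (value of joint bearing above 0.0055 m and value of joint each of button_first, button_second below 0.0015 m and horizontal distance between washer_eye and spindle_axis below 0.007 m and z of washer_eye in the frame of spindle_axis below 0.0085 m and angle between washer_eye's own z axis and vertical below 0.12 rad and distance of each of spacer_mid, pot, hexkeys_mid, cup from where it was at the start of the episode below 0.02 m); the robot touches nothing.
It fails at once if a bystander is shoved or knocked over (distance of any of spacer_mid, pot, hexkeys_mid, cup from where it was at the start of the episode above 0.03 m or angle between any of pot, cup's own z axis and vertical above 0.4 rad).
It also fails if it takes over 64 s, if anything falls off the work surface, if the arm or the gripper's body presses on something with over 40 N, if the wrist force passes 120 N, or if a joint passes its speed limit or range.

## Working session

There is one attempt and no reset: what is moved stays moved. The work goes in short steps, Python scripts to look and compute and a tool call to move; the robot and the scene stay as the last step left them, time stands still between calls to the robot, and variables do not carry over. Pictures are saved under pics/ and viewed, at most 10 in all, crops included, and the job is handed in when it is done.

Besides the shell and the picture viewer there is one more tool, called after "Request:" as name(argument=value, ...), one argument or row to a line, values as JSON. drive_tool: Moves the arm, as the interface text tells. Its arguments: {"type":"object","properties":{"targets":{"type":"array"},"force":{"type":"number"}},"required":["targets"]}

```bash
ls; mkdir -p pics
cat > h.py <<'E'
import numpy as np, cv2
from cell import arm
def save(n,f,crop=None,s=1):
    st=arm.observe(); im=arm.get_image(n); p=im["pixels"][:,:,::-1].copy()
    np.savez('pics/'+f+'.npz',pix=p,K=im["intrinsics"],**({k:im[k] for k in("rvec","tvec","mount") if k in im}),pos=st["position"],rot=st["ee_rot"])
    if crop: p=p[crop[1]:crop[3],crop[0]:crop[2]]
    cv2.imwrite('pics/'+f+'.png',cv2.resize(p,None,fx=s,fy=s,interpolation=cv2.INTER_CUBIC)); return st
def cam(f):
    d=np.load('pics/'+f+'.npz')
    K=d["K"]
    if "mount" in d:
        T=np.eye(4);T[:3,:3]=cv2.Rodrigues(d["rot"])[0];T[:3,3]=d["pos"]; M=T@d["mount"]; R=M[:3,:3].T; t=-R@M[:3,3]
    else: R=cv2.Rodrigues(d["rvec"])[0]; t=d["tvec"].ravel()
    return K,R,t
def ray(f,u,v):
    K,R,t=cam(f); return -R.T@t, R.T@np.linalg.solve(K,[u,v,1.])
def atz(f,u,v,z):
    c,d=ray(f,u,v); return c+d*(z-c[2])/d[2]
def proj(f,P):
    K,R,t=cam(f); q=(K@(R@np.atleast_2d(P).T+t[:,None])).T; return q[:,:2]/q[:,2:]
def tri(*obs):
    A=0;b=0
    for f,u,v in obs:
        c,d=ray(f,u,v); d/=np.linalg.norm(d); Q=np.eye(3)-np.outer(d,d); A=A+Q;b=b+Q@c
    return np.linalg.solve(A,b)
E
python3 -c "
from h import *
a=save('top','t0');save('side','s0')
print(a)
a=np.load('pics/t0.npz')['pix'];b=np.load('pics/s0.npz')['pix']
for f in('t0','s0'):print(ray(f,280,210))
"
```

```text
pics
{'clock': 0.0, 'joints': array([-1.29660452,  0.43526206,  0.02498215,  1.5741455 , -0.01157032,
        1.1340181 , -0.07510701]), 'dq': array([-0.00049422,  0.00136353,  0.00019124,  0.00037994, -0.00061101,
        0.00085862, -0.00012305]), 'joint_efforts': array([-4.82856231e-04, -6.67857456e+01,  9.84076224e-01, -3.14454138e+01,
       -6.07315404e-02,  4.27887181e-02,  1.60330474e-04]), 'position': array([0.22983107, 0.58061904, 0.22590212]), 'ee_rot': array([-5.88455632e-01, -3.08585063e+00,  2.64401109e-03]), 'force': array([-0.57876759,  0.26348724, -0.0596893 ]), 'ft_torque': array([-0.02973169, -0.040081  , -0.01287859]), 'gripper_force': 0.0, 'width': 0.9983245484116458}
(array([ 0.43680509, -0.00850431,  1.03801912]), array([ 0.03978287, -0.01694399, -0.99909555]))
(array([ 0.15851767, -0.89080301,  1.17292013]), array([ 0.24000402,  0.60408183, -0.76001014]))
```

View pics/t0.png

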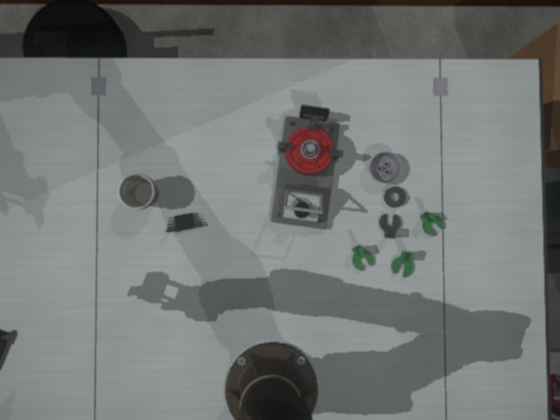

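View pics/s0.png

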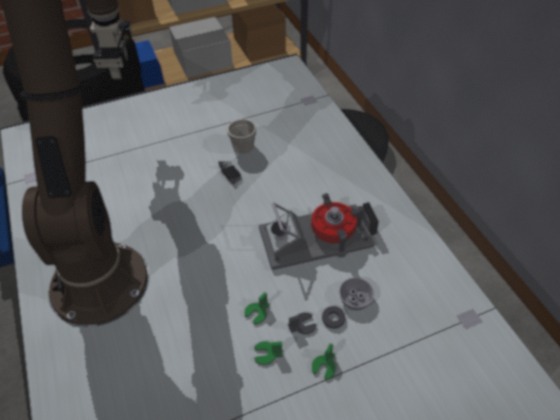

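The top view shows the press at (305,165), with spindle at (310,149) and button at about (302,208). The slotted candidates are the dark C at (391,226) and three green C's at (363,257), (403,263) and (432,222). The dark one fits the dark steel washer. The dark closed ring at (395,197) is the spacer, so I'll confirm with a crop.

```bash
python3 -c "
from h import *
a=np.load('pics/t0.npz')['pix'][95:275,265:445];b=np.load('pics/s0.npz')['pix'][190:340,245:395]
g=lambda p:cv2.resize(p,(400,400),interpolation=cv2.INTER_CUBIC)
im=np.hstack([g(a),g(b)]);im=np.clip(im.astype(float)*1.6,0,255).astype('uint8')
cv2.imwrite('pics/c0.png',im)
"
```

```text
(no output)
```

View pics/c0.png

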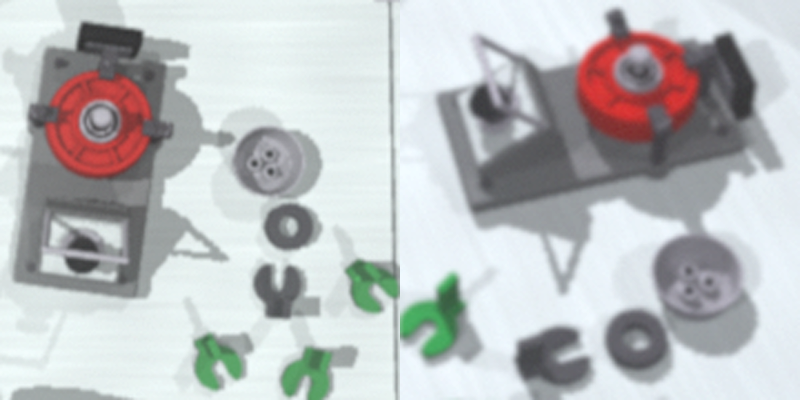

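The crop confirms the dark C is closed on the robot side, with its tab there and its slot opening towards +x; the ring and greens are distinct. Next I'll work out rough positions.

```bash
python3 -c "
from h import *
np.set_printoptions(precision=4,suppress=True)
T=lambda x,y:('t0',265+x/2.2222-.3,95+y/2.2222-.3)
S=lambda x,y:('s0',245+(x-400)/2.6667-.3,190+y/2.6667-.3)
print('head',atz(*T(101,118),.107),tri(T(101,118),S(638,57)))
for n,p in dict(bl=(14,281),br=(138,298),tl=(46,48),tr=(166,66)).items(): print(n,atz(*T(*p),.02))
print('eye',atz(*T(278,285),.0045)); print('disc',[atz(*T(*p),.009) for p in((254,287),(303,287))])
print('tabtop',atz(*T(279,309),.045)); print('tri tabtop',tri(T(279,309),S(530,350)))
print('barends',atz(*T(43,252),.11),atz(*T(127,261),.11))
print('button',atz(*T(82,255),.085))
print(arm.observe()['joints'],cv2.Rodrigues(arm.observe()['ee_rot'])[0])
print(np.load('pics/t0.npz')['K'])
from scipy.spatial.transform import Rotation as R
arm.get_image('wrist')
m=arm.get_image('wrist');print(m['mount'],m['intrinsics'])
"
```

```text
head [ 0.6269 -0.099   0.107 ] [ 0.6274 -0.0994  0.101 ]
bl [ 0.4476 -0.0016  0.02  ]
br [ 0.4267 -0.1508  0.02  ]
tl [ 0.73   -0.0412  0.02  ]
tr [ 0.7082 -0.1869  0.02  ]
eye [ 0.4419 -0.325   0.0045]
disc [array([ 0.4395, -0.2942,  0.009 ]), array([ 0.4393, -0.3543,  0.009 ])]
tabtop [ 0.4134 -0.3135  0.045 ]
tri tabtop [ 0.4134 -0.3182  0.0299]
barends [ 0.4784 -0.0341  0.11  ] [ 0.4682 -0.1264  0.11  ]
button [ 0.476  -0.0788  0.085 ]
[-1.2966  0.4351  0.025   1.574  -0.0116  1.134  -0.0751] [[-0.9298  0.368  -0.0004]
 [ 0.368   0.9298 -0.0014]
 [-0.0001 -0.0014 -1.    ]]
[[381.1279   0.     279.715 ]
 [  0.     381.1279 212.9801]
 [  0.       0.       1.    ]]
[[ 0.0005 -0.9645 -0.2639  0.0702]
 [ 1.      0.0005  0.0002 -0.0004]
 [-0.0001 -0.2639  0.9645 -0.158 ]
 [ 0.      0.      0.      1.    ]] [[307.3      0.     274.8659]
 [  0.     307.3    208.3357]
 [  0.       0.       1.    ]]
```

Request:
drive_tool(
  targets=[
    [0,0,0,0.9,-0.8,0,1],
    [0,0,0,1.8,-1.6,0,1],
    [0,0,0,2.7,-2.4,0,1],
    [0,0,0,3.6,-3.2,0,1],
    [0,0,0,4.5,-4,0,1],
  ],
)

```text
clock: 0.7
position: [0.4111, 0.4197, 0.2267]
ee_rot: [0.588, 3.086, 0.0]
force: [1.0, -0.5, -0.3]
width: 1.001
gripper_force: 0.0
```

Request:
drive_tool(
  targets=[
    [0,0,0,0,-1.2,0,1],
    [0,0,0,0,-2.4,0,1],
    [0,0,0,0,-3.6,0,1],
    [0,0,0,0,-4.8,0,1],
    [0,0,0,0,-6,0,1],
  ],
)

```text
clock: 1.2
position: [0.4096, 0.1792, 0.2267]
ee_rot: [0.588, 3.086, 0.0]
force: [1.4, 0.3, -0.2]
width: 1.001
gripper_force: 0.0
```

Request:
drive_tool(
  targets=[
    [0,0,0,0,-1.2,0,1],
    [0,0,0,0,-2.4,0,1],
    [0,0,0,0,-3.6,0,1],
    [0,0,0,0,-4.8,0,1],
    [0,0,0,0,-6,0,1],
  ],
)

```text
clock: 1.7
position: [0.4096, -0.0607, 0.227]
ee_rot: [0.588, 3.085, 0.001]
force: [1.5, -0.5, -0.4]
width: 0.999
gripper_force: 0.0
```

Request:
drive_tool(
  targets=[
    [0,0,0,0.2,-1.2,0.2,1],
    [0,0,0,0.5,-2.4,0.5,1],
    [0,0,0,1,-3.5,1,1],
    [0,0,0,1,-3.5,1,1],
    [0,0,0,1,-3.5,1,1],
  ],
)

```text
clock: 2.2
position: [0.4501, -0.2, 0.2668]
ee_rot: [0.592, 3.085, -0.001]
force: [-0.7, 0.1, -0.8]
width: 1.003
gripper_force: 0.0
```

```bash
python3 -c "
from h import *
print(save('wrist','w1')); d=np.load('pics/w1.npz')['pix']
cv2.imwrite('pics/w1.png',cv2.resize(np.clip(d*1.4,0,255).astype('uint8'),(800,600),interpolation=cv2.INTER_CUBIC))"
```

```text
{'clock': 2.2, 'joints': array([-0.132032  ,  0.18425791,  0.52715369,  1.85929979, -0.10199232,
        1.12420749,  1.62319929]), 'dq': array([-0.0320524 , -0.0110687 , -0.03445465,  0.05058106, -0.00077882,
       -0.00440235, -0.01819668]), 'joint_efforts': array([ 1.84364676e+00, -4.11583686e+01,  4.70045954e+00, -3.27342725e+01,
        2.11798833e-01,  1.90538750e-02,  3.65308849e-01]), 'position': array([ 0.45012567, -0.1999761 ,  0.26683328]), 'ee_rot': array([ 5.92425028e-01,  3.08488059e+00, -6.57809075e-04]), 'force': array([-0.70769382,  0.07850391, -0.81887886]), 'ft_torque': array([-0.00026558,  0.06665182, -0.04394426]), 'gripper_force': 0.0, 'width': 1.002736387921795}
```

View pics/w1.png

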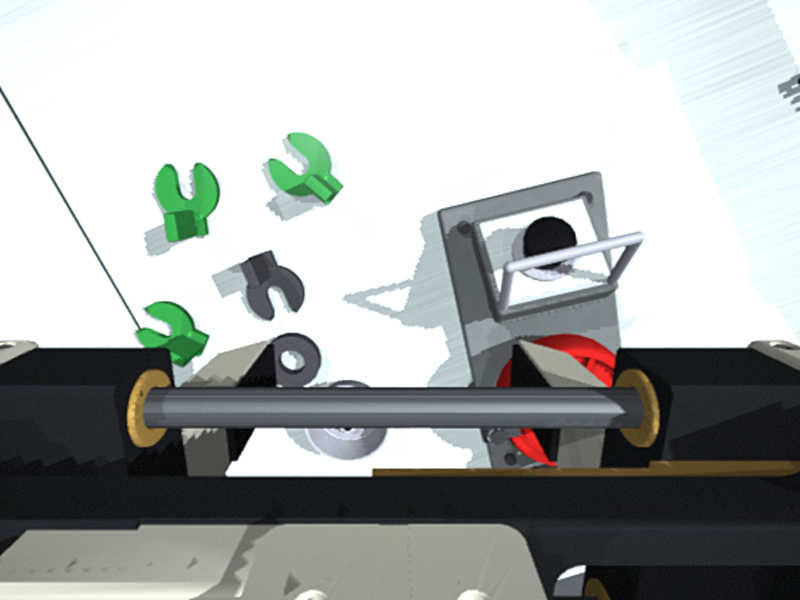

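Wrist view: the dark washer is at about (272,285) with its tab at (260,268), and the slot points down-right. The button crown is at (550,240), with the guard bar running from (508,268) to (640,238). I'll enlarge both.

```bash
python3 -c "
from h import *
d=np.load('pics/w1.npz')['pix']
a=cv2.resize(d[165:240,145:220],(600,600),interpolation=cv2.INTER_CUBIC)
b=cv2.resize(d[115:235,300:460],(800,600),interpolation=cv2.INTER_CUBIC)
im=np.hstack([cv2.resize(a,(400,400)),cv2.resize(b,(400,300),interpolation=cv2.INTER_AREA)[:].copy() if 0 else cv2.copyMakeBorder(cv2.resize(b,(400,300)),0,100,0,0,cv2.BORDER_CONSTANT)])
cv2.imwrite('pics/c1.png',np.clip(im*1.5,0,255).astype('uint8'))"
```

```text
(no output)
```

View pics/c1.png

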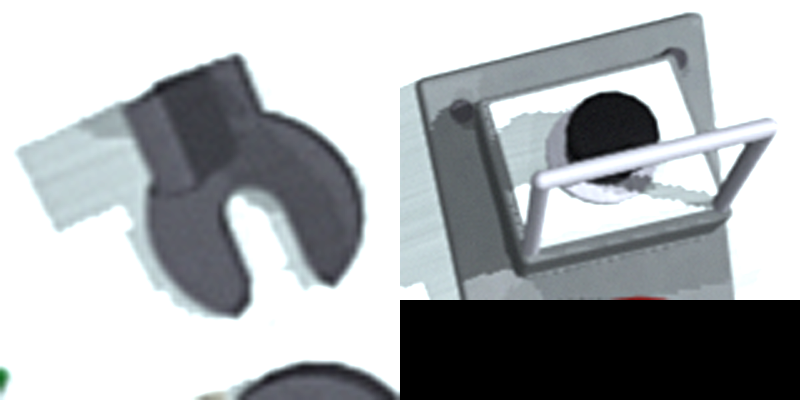

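```bash
cat > m.py <<'E'
from h import *
np.set_printoptions(precision=4,suppress=True)
A=lambda x,y:('w1',145+(x+.5)/5.3333-.5,165+(y+.5)/5.3333-.5)
B=lambda x,y:('w1',300+(x-400+.5)/2.5-.5,115+(y+.5)/2.5-.5)
ap=atz(*A(248,187),.009); t1=atz(*A(243,310),.009); t2=atz(*A(330,284),.009)
print(ap,t1,t2,'tipdist',np.linalg.norm(t1-t2)); m=(t1+t2)/2; d=m-ap; L=np.hypot(*d[:2]); d/=L
print('L',L,'yaw',np.degrees(np.arctan2(d[1],d[0])),'eye',ap+d*.009)
for p in((128,105),(165,85),(225,65),(240,55)): print('tab@49',atz(*A(*p),.049))
# press
e1=B(540,180);e2=B(771,126)
# bar: unknown z; find z with length 88 mm (+-)
for z in(.10,.11,.12,.13):
    a,b=atz(*e1,z),atz(*e2,z); print(z,np.linalg.norm(a-b),(a+b)/2,np.degrees(np.arctan2(*(-(b-a)[[0,1]]*[-1,1])[::1])))
print('button',[atz(*B(613,133),z) for z in(.085,.09)])
for p in((419,80),(697,15)): print('base corner',atz(*B(*p),.02))
E
python3 m.py
```

```text
[ 0.4358 -0.3203  0.009 ] [ 0.4657 -0.3363  0.009 ] [ 0.4677 -0.3117  0.009 ] tipdist 0.024700573181754122
L 0.03115930154635029 yaw -6.753043166484226 eye [ 0.4447 -0.3214  0.009 ]
tab@49 [ 0.4028 -0.3236  0.049 ]
tab@49 [ 0.4018 -0.3135  0.049 ]
tab@49 [ 0.4027 -0.2985  0.049 ]
tab@49 [ 0.4019 -0.2943  0.049 ]
0.1 0.0986307170239112 [ 0.4841 -0.0689  0.1   ] 171.88443328542962
0.11 0.09559400459068737 [ 0.4811 -0.0721  0.11  ] 171.88443328542962
0.12 0.09255729215746351 [ 0.478  -0.0753  0.12  ] 171.88443328542962
0.13 0.08952057972423969 [ 0.4749 -0.0786  0.13  ] 171.88443328542962
button [array([ 0.4732, -0.0786,  0.085 ]), array([ 0.4719, -0.08  ,  0.09  ])]
base corner [ 0.4264 -0.1458  0.02  ]
base corner [ 0.4481 -0.0039  0.02  ]
```

The washer's slot length (31.2 mm) and mouth width check out. Its eye is at (0.4447, -0.3214), yaw about -7°. Next I'll move above the tab.

Request:
drive_tool(
  targets=[
    [0,0,1,-0.3,-1,-0.5,0.5],
    [0,0,2,-0.6,-2,-1.2,0.5],
    [0,0,3,-0.88,-2.95,-2.2,0.5],
    [0,0,3,-0.88,-2.95,-3.4,0.5],
    [0,0,3,-0.88,-2.95,-4.1,0.5],
  ],
)

```text
clock: 2.75
position: [0.4127, -0.3154, 0.0996]
ee_rot: [-0.181, -3.133, -0.003]
force: [0.3, 0.1, -0.2]
width: 0.616
gripper_force: 0.0
```

```bash
python3 -c "
from h import *
np.set_printoptions(precision=4,suppress=True)
s=save('wrist','w2'); print(s['position'],s['ee_rot'],s['clock'],s['joints']); d=np.load('pics/w2.npz')['pix']
y=np.radians(-6.8);c,sn=np.cos(y),np.sin(y);e=np.array([.4447,-.3214])
im=cv2.resize(np.clip(d*1.4,0,255).astype('uint8'),(800,600),interpolation=cv2.INTER_CUBIC)
for lx,ly,z in[(-42,5,49),(-42,-5,49),(-18,-5,49),(-18,5,49),(0,0,9),(-9,0,9),(22,11.5,9),(22,-11.5,9)]:
    P=[e[0]+(lx*c-ly*sn)/1e3,e[1]+(lx*sn+ly*c)/1e3,z/1e3]
    q=proj('w2',P)[0]; cv2.circle(im,tuple(int(round((v+.5)/.7)) for v in q),3,(0,0,255),1)
cv2.imwrite('pics/w2.png',im)"
```

```text
[ 0.4127 -0.3154  0.0996] [-0.1812 -3.1332 -0.0031] 2.75 [ 0.1985  0.4421  0.4725  2.0009 -0.2846  0.7661  2.2951]
```

View pics/w2.png

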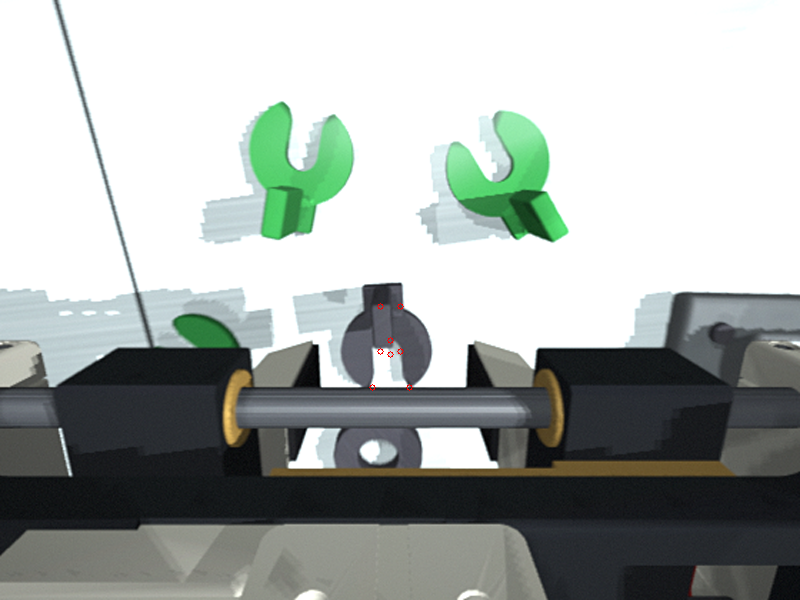

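The projected washer model lands on the real one; the tab top is within about 4 mm. I'll descend and grip, and the closing fingers will centre it.

Request:
drive_tool(
  targets=[
    [0,0,0,0,0,-0.8,0.5],
    [0,0,0,0,0,-1.6,0.5],
    [0,0,0,0,0,-2.1,0.5],
    [0,0,0,0,0,-2.1,0.5],
    [0,0,0,0,0,-2.1,0.5],
  ],
  force=20,
)

```text
clock: 3.3
position: [0.4152, -0.3158, 0.0195]
ee_rot: [-0.179, -3.136, -0.001]
force: [0.4, 1.0, 0.5]
width: 0.499
gripper_force: 0.0
```

Request:
drive_tool(
  targets=[
    [0,0,0,0,0,0,0.2],
    [0,0,0,0,0,0,0.05],
    [0,0,0,0,0,0,0.05],
    [0,0,0,0,0,0,0.05],
    [0,0,0,0,0,0,0],
  ],
)

```text
clock: 3.8
position: [0.4149, -0.3174, 0.0191]
ee_rot: [0.181, 3.136, -0.001]
force: [-0.6, -2.0, 1.9]
width: 0.11
gripper_force: 1.1
```

Request:
drive_tool(
  targets=[
    [0,0,0,0,0,0,0],
    [0,0,0,0,0,0,0],
    [0,0,0,0,0,0,0],
  ],
)

```text
clock: 4.1
position: [0.4149, -0.3174, 0.0191]
ee_rot: [0.181, 3.136, -0.001]
force: [-1.4, -1.4, 6.0]
width: 0.107
gripper_force: 20.0
```

The washer is gripped at 9.9 mm opening. I'll lift it and carry it to a point in front of the spindle.

Request:
drive_tool(
  targets=[
    [0,0,0,0,0,0.5,0],
    [0,0,0,0,0,1.3,0],
    [0,0,0,0,0,2.2,0],
    [0,0,0,0,0,3,0],
    [0,0,0,0,0,3,0],
  ],
)

```text
clock: 4.6
position: [0.4165, -0.3181, 0.1422]
ee_rot: [0.18, 3.131, -0.003]
force: [-0.3, -0.3, -2.3]
width: 0.108
gripper_force: 20.0
```

Request:
drive_tool(
  targets=[
    [0,0,0,0.4,1,0,0],
    [0,0,0,0.9,2,0,0],
    [0,0,0,1.5,3,0,0],
    [0,0,-0.3,2,4,0,0],
    [0,0,-0.3,2.5,5,0,0],
  ],
)

```text
clock: 5.1
position: [0.5147, -0.1146, 0.1377]
ee_rot: [-0.223, -3.132, -0.001]
force: [1.4, -0.8, -1.9]
width: 0.107
gripper_force: 20.0
```

Request:
drive_tool(
  targets=[
    [0,0,0,0.48,0.75,0,0],
    [0,0,0,0.48,0.75,0,0],
    [0,0,0,0.48,0.75,0,0],
    [0,0,0,0.48,0.75,0,0],
  ],
)

```text
clock: 5.5
position: [0.5329, -0.0878, 0.138]
ee_rot: [-0.224, -3.132, 0.001]
force: [-0.6, -0.2, -1.4]
width: 0.107
gripper_force: 20.0
```

```bash
python3 -c "
from h import *
np.set_printoptions(precision=4,suppress=True)
s=save('top','t1');save('side','s1'); print(s['position'],s['ee_rot'],s['clock'],s['force'],s['width'])
a=np.load('pics/t1.npz')['pix'][120:190,275:345];b=np.load('pics/s1.npz')['pix'][180:250,295:365]
g=lambda p:cv2.resize(p,(400,400),interpolation=cv2.INTER_CUBIC)
cv2.imwrite('pics/c2.png',np.clip(np.hstack([g(a),g(b)])*1.5,0,255).astype('uint8'))"
```

```text
[ 0.5329 -0.0878  0.138 ] [-0.2236 -3.132   0.0008] 5.5 [-0.5884 -0.1881 -1.4362] 0.10678154529417148
```

View pics/c2.png

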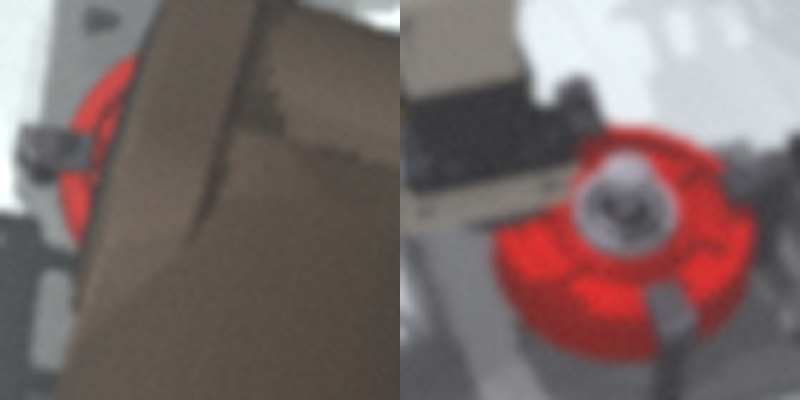

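The arm hides the top view here, and the side view shows the gripper short of the head at about (625,165). I'll refine the spindle axis from the red wheel's outline in the first pictures.

```bash
python3 -c "
from h import *
from scipy.optimize import least_squares
np.set_printoptions(precision=4,suppress=True)
def red(f):
    p=np.load('pics/'+f+'.npz')['pix'].astype(int); m=((p[...,2]>1.8*p[...,1])&(p[...,2]>1.8*p[...,0])&(p[...,2]>60)).astype('uint8')
    n,l,st,c=cv2.connectedComponentsWithStats(m); k=[i for i in range(1,n) if 280<c[i][0]<345 and 120<c[i][1]<250]; k=max(k,key=lambda i:st[i][4]); print(f,st[k],c[k]); return (l==k)
m=red('t0'); cs,_=cv2.findContours(m.astype('uint8'),0,1); c=cv2.convexHull(max(cs,key=len))[:,0].astype(float)
for z in(.066,.072):
    W=np.array([atz('t0',u,v,z)[:2] for u,v in c])
    r=least_squares(lambda q:np.hypot(W[:,0]-q[0],W[:,1]-q[1])-q[2],[.63,-.1,.06],loss='soft_l1',f_scale=.001); print(z,r.x,np.abs(r.fun).max())
# bright head blobs
for f,(x0,y0,x1,y1) in dict(t0=(300,138,322,160),s0=(322,205,348,232)).items():
    p=np.load('pics/'+f+'.npz')['pix'][y0:y1,x0:x1].max(2); print(f); print(p)
"
```

```text
t0 [ 286  127   47   48 1375] [309.0022 151.1825]
0.066 [ 0.6286 -0.1006  0.0613] 0.0015932019139848208
0.072 [ 0.6275 -0.1     0.0609] 0.0015832721641752395
t0
[[119 110 107 108 109 106 107 109 109 110 113 114 117 120 115 111 112 117
  121 117 105  97]
 [116 106 105 109 111 113 114 114 116 113 115 115 120 119 118 113 114 119
  116 106  99 108]
 [113 107 109 113 116 115 114 112 110 110 112 112 116 116 115 117 118 118
  109  99 107 120]
 [112 116 116 115 115 114 110 101  92  92  92  96 105 111 113 110 110 109
  109 104 108 121]
 [114 118 117 113 109 103  92  81  72  73  76  81  89  97 106 107 102  98
  106 109 101 108]
 [117 116 114 109  94  80  72  72  80  90  92  93  88  82  87  93 100  98
   97 102  94  98]
 [118 112 113 101  75  64  77  92 105 112 113 113 106  96  80  74  85  92
   91  91  90  90]
 [116 110 110  88  66  72  92 109 119 122 121 122 119 112  91  65  62  78
   86  88  87  85]
 [111 108 102  79  67  80  95 114 123 125 124 123 123 118 102  73  54  67
   83  89  88  85]
 [107 108  92  71  78  80  94 114 124 126 124 125 124 121 107  81  55  59
   79  87  89  88]
 [108 109
[... 3354 characters left out ...]
90  90  90
   89  91  89  90  96 108 120 128]
 [132 130 123 112 102 101 105 111 112 112 105 100  98  95  92  92  92  90
   89  89  91  93 106 120 129 133]
 [130 124 115 104 101 103 107 105 105 105 103 101  99  95  92  90  90  89
   88  88  91  97 113 125 133 134]
 [124 115 107 107 113 119 120 115 112 107 103 100 100  96  92  88  88  87
   86  86  87  94 108 124 129 133]
 [121 113 111 120 129 132 132 130 128 122 116 112 107 103  98  89  85  81
   80  77  78  83  96 112 124 130]
 [125 121 123 130 135 137 136 137 134 133 130 127 122 118 109  93  79  72
   69  68  67  75  88 104 119 127]
 [124 126 130 132 135 135 136 137 137 136 135 132 130 126 117  97  74  66
   64  63  63  71  84 103 116 120]]
```

Request:
drive_tool(
  targets=[
    [0,0,0,0,0.04,-0.4,0],
    [0,0,0,0,0.04,-0.88,0],
    [0,0,0,0,0.04,-0.88,0],
    [0,0,0,0,0.04,-0.88,0],
  ],
)

```text
clock: 6.0
position: [0.5333, -0.0861, 0.1036]
ee_rot: [-0.224, -3.133, 0.0]
force: [0.3, -0.6, -2.3]
width: 0.108
gripper_force: 20.0
```

Request:
drive_tool(
  targets=[
    [0,0,0,0.3,-0.04,0,0],
    [0,0,0,0.6,-0.085,0,0],
    [0,0,0,0.8,-0.115,0,0],
    [0,0,0,0.9,-0.13,0,0],
    [0,0,0,0.9,-0.13,0,0],
  ],
)

```text
clock: 6.5
position: [0.5707, -0.0906, 0.1035]
ee_rot: [0.222, 3.134, -0.0]
force: [-0.4, 0.3, -2.1]
width: 0.11
gripper_force: 20.0
```

Request:
drive_tool(
  targets=[
    [0,0,0,0.15,-0.02,-0.02,0],
    [0,0,0,0.3,-0.04,-0.02,0],
    [0,0,0,0.4,-0.055,-0.02,0],
    [0,0,0,0.4,-0.055,-0.02,0],
  ],
)

```text
clock: 6.9
position: [0.5867, -0.0927, 0.1028]
ee_rot: [0.221, 3.133, -0.0]
force: [0.1, -1.7, -3.2]
width: 0.105
gripper_force: 20.0
```

Request:
drive_tool(
  targets=[
    [0,0,0,0.1,-0.015,0,0],
    [0,0,0,0.2,-0.03,0,0],
    [0,0,0,0.29,-0.04,0,0],
    [0,0,0,0.29,-0.04,0,0],
  ],
)

```text
clock: 7.3
position: [0.5982, -0.0943, 0.1028]
ee_rot: [0.221, 3.133, -0.0]
force: [0.8, -0.3, -1.5]
width: 0.105
gripper_force: 20.0
```

```bash
python3 -c "
from h import *
np.set_printoptions(precision=4,suppress=True)
s=save('side','s2');save('wrist','w3');print(s['position'],s['ee_rot'],s['force'])
a=np.load('pics/w3.npz')['pix'];b=np.load('pics/s2.npz')['pix'][180:250,295:365]
g=lambda p:cv2.resize(p,(400,400),interpolation=cv2.INTER_CUBIC)
cv2.imwrite('pics/c3.png',np.clip(np.hstack([cv2.resize(a[100:380,140:420],(400,400)),g(b)])*1.5,0,255).astype('uint8'))"
```

```text
[ 0.5982 -0.0943  0.1028] [ 0.2215  3.1333 -0.0001] [ 0.825  -0.3186 -1.5345]
```

View pics/c3.png

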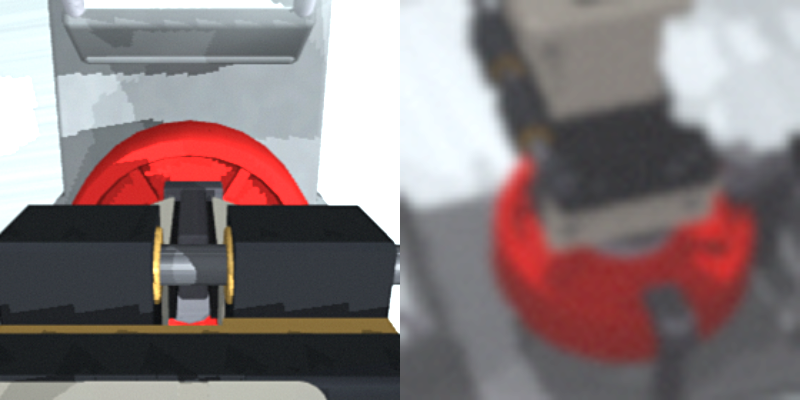

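The wheel spans columns 72–307 (centre 190), the tab is at 191 and the head about 193, so it is laterally centred. I'll probe forward for contact between the slot's end and the spindle.

Request:
drive_tool(
  targets=[
    [0,0,0,0.05,-0.007,0,0],
    [0,0,0,0.08,-0.011,0,0],
    [0,0,0,0.08,-0.011,0,0],
  ],
)

```text
clock: 7.7
position: [0.601, -0.0947, 0.1028]
ee_rot: [0.222, 3.134, 0.0]
force: [-0.5, -0.1, -1.6]
width: 0.108
gripper_force: 20.0
```

Request:
drive_tool(
  targets=[
    [0,0,0,0.03,-0.004,0,0],
    [0,0,0,0.05,-0.007,0,0],
    [0,0,0,0.05,-0.007,0,0],
  ],
)

```text
clock: 8.0
position: [0.6029, -0.095, 0.1027]
ee_rot: [0.222, 3.134, 0.0]
force: [-0.3, -0.1, -1.8]
width: 0.105
gripper_force: 20.0
```

Request:
drive_tool(
  targets=[
    [0,0,0,0.03,-0.004,0,0],
    [0,0,0,0.05,-0.007,0,0],
    [0,0,0,0.05,-0.007,0,0],
  ],
)

```text
clock: 8.3
position: [0.6037, -0.0951, 0.1024]
ee_rot: [-0.222, -3.131, -0.001]
force: [-5.5, 0.2, 0.3]
width: 0.107
gripper_force: 20.0
```

Request:
drive_tool(
  targets=[
    [0,0,0,0.03,-0.004,0,0],
    [0,0,0,0.05,-0.007,0,0],
    [0,0,0,0.05,-0.007,0,0],
  ],
)

```text
clock: 8.6
position: [0.604, -0.0951, 0.102]
ee_rot: [-0.222, -3.128, -0.001]
force: [-10.6, 1.8, 2.4]
width: 0.107
gripper_force: 20.0
```

Contact came at TCP x = 0.6035. I'll back off 3 mm and lower it until it sits on the bearing.

Request:
drive_tool(
  targets=[
    [0,0,0,-0.16,0.023,0,0],
    [0,0,0,-0.16,0.023,-0.05,0],
    [0,0,0,-0.16,0.023,-0.08,0],
    [0,0,0,-0.16,0.023,-0.08,0],
  ],
)

```text
clock: 9.0
position: [0.6008, -0.0946, 0.0995]
ee_rot: [0.221, 3.133, -0.0]
force: [0.5, 0.2, -3.3]
width: 0.109
gripper_force: 20.0
```

Request:
drive_tool(
  targets=[
    [0,0,0,0,0,-0.03,0],
    [0,0,0,0,0,-0.03,0],
  ],
)

```text
clock: 9.2
position: [0.6009, -0.0947, 0.0985]
ee_rot: [0.222, 3.133, -0.0]
force: [0.5, 0.6, -1.0]
width: 0.107
gripper_force: 20.0
```

Request:
drive_tool(
  targets=[
    [0,0,0,0,0,-0.02,0],
    [0,0,0,0,0,-0.02,0],
  ],
)

```text
clock: 9.4
position: [0.6008, -0.0947, 0.098]
ee_rot: [0.222, 3.133, 0.0]
force: [-0.7, -0.5, 1.9]
width: 0.103
gripper_force: 20.0
```

Request:
drive_tool(
  targets=[
    [0,0,0,0,0,-0.02,0],
    [0,0,0,0,0,-0.02,0],
  ],
)

```text
clock: 9.6
position: [0.6008, -0.0947, 0.097]
ee_rot: [0.222, 3.133, 0.0]
force: [-0.1, 1.4, 4.2]
width: 0.108
gripper_force: 20.0
```

Seated: 4 N at underside z of about 0.078. Releasing.

Request:
drive_tool(
  targets=[
    [0,0,0,0,0,0,0.3],
    [0,0,0,0,0,0,0.3],
    [0,0,0,0,0,0,0.3],
    [0,0,0,0,0,0,0.3],
  ],
)

```text
clock: 10.0
position: [0.6002, -0.0946, 0.0965]
ee_rot: [-0.222, -3.133, 0.0]
force: [-0.3, 0.6, 0.5]
width: 0.3
gripper_force: 0.0
```

Request:
drive_tool(
  targets=[
    [0,0,0,0,0,0.6,0.3],
    [0,0,0,0,0,1.4,0.3],
    [0,0,0,-0.5,0,2.4,0.3],
    [0,0,0,-1.5,0,3,0.3],
    [0,0,0,-2.5,0.3,3.2,0],
  ],
)

```text
clock: 10.5
position: [0.5007, -0.0845, 0.2271]
ee_rot: [0.225, 3.129, -0.001]
force: [-0.1, 1.0, 0.8]
width: 0.249
gripper_force: 0.0
```

```bash
python3 -c "
from h import *
np.set_printoptions(precision=4,suppress=True)
s=save('side','s3');save('top','t3');print(s['position'],s['ee_rot'],s['joints'])
a=np.load('pics/t3.npz')['pix'][105:225,260:380];b=np.load('pics/s3.npz')['pix'][180:250,295:365]
g=lambda p:cv2.resize(p,(400,400),interpolation=cv2.INTER_CUBIC)
cv2.imwrite('pics/c4.png',np.clip(np.hstack([g(a),g(b)])*1.5,0,255).astype('uint8'))"
```

```text
[ 0.5007 -0.0845  0.2271] [ 0.2253  3.1292 -0.0012] [-0.3551  0.2503  0.5184  1.8885 -0.1427  1.0347  1.6496]
```

View pics/c4.png

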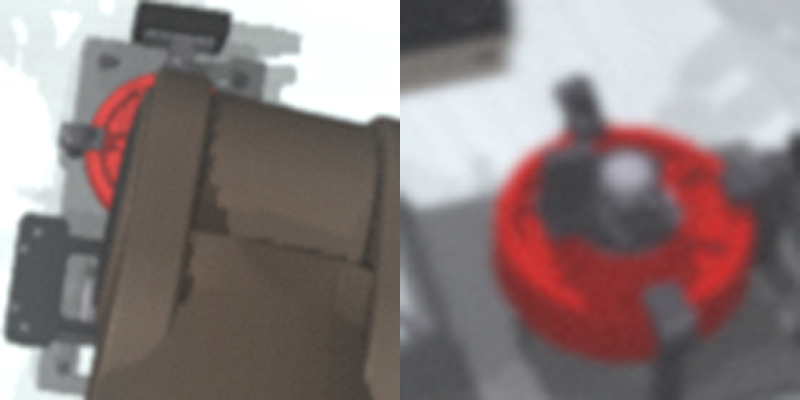

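The side view shows the washer lying flat round the spindle with the head above it. Next I'll tilt the tool 32° onto the button axis, standing off.

Request:
drive_tool(
  targets=[
    [-0.2,-1.3,0,-0.5,0.1,0,0],
    [-0.4,-2.6,0,-1,0.2,0,0],
    [-0.55,-3.9,0,-1.5,0.3,0,0],
    [-0.75,-5.2,0,-2.04,0.35,0,0],
    [-0.9,-6.34,0,-2.04,0.35,0,0],
  ],
)

```text
clock: 11.1
position: [0.4163, -0.0674, 0.2245]
ee_rot: [0.18, 2.573, -0.048]
force: [1.6, -1.7, 0.6]
width: 0.005
gripper_force: 0.0
```

Request:
drive_tool(
  targets=[
    [0,0,0,0,0,-0.4,0],
    [0,0,0,0,0,-0.9,0],
    [0,0,0,0,0,-1.38,0],
    [0,0,0,0,0,-1.38,0],
  ],
)

```text
clock: 11.5
position: [0.4182, -0.0686, 0.1679]
ee_rot: [0.182, 2.58, -0.052]
force: [0.5, -0.1, -0.0]
width: 0.005
gripper_force: 0.0
```

```bash
python3 -c "
from h import *
np.set_printoptions(precision=4,suppress=True)
s=save('wrist','w5');print(s['position'],s['joints'],s['clock'],s['width'],s['force']);print(cv2.Rodrigues(s['ee_rot'])[0])
a=np.load('pics/w5.npz')['pix'];im=np.clip(cv2.resize(a,(800,600))*1.5,0,255).astype('uint8')
for P in([.4715,-.078,.0874],[.4749,-.0786,.129]):
    q=proj('w5',P)[0];cv2.circle(im,tuple(int(round(v/.7)) for v in q),5,(0,0,255),1)
cv2.imwrite('pics/w5.png',im)"
```

```text
[ 0.4182 -0.0686  0.1679] [-0.073  -0.0529  0.0183  2.5686  0.9269  0.1296  0.4815] 11.5 0.0051180077696406584 [ 0.5153 -0.1172 -0.0151]
[[-0.8408  0.1405  0.5228]
 [ 0.1194  0.9901 -0.0741]
 [-0.528   0.0001 -0.8492]]
```

View pics/w5.png

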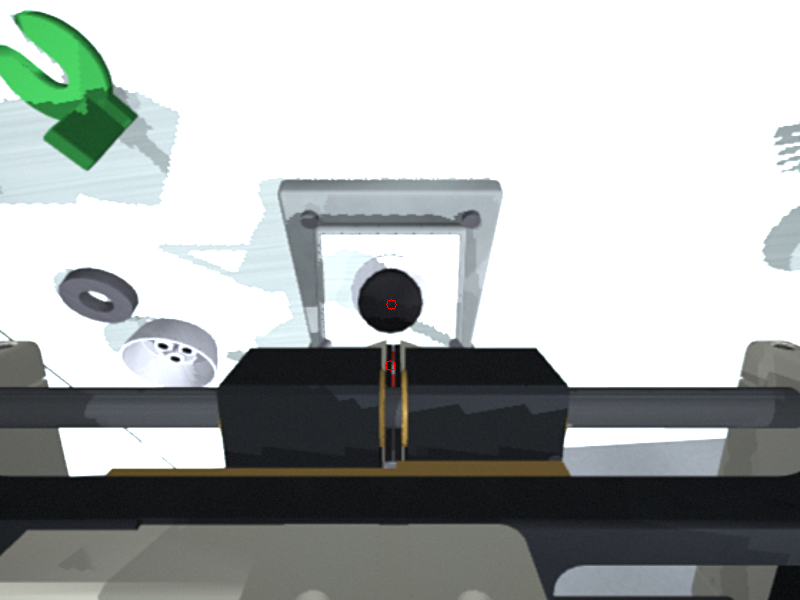

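The button crown is at (390,300), against my projection of (391,304), so the tool is on its axis. Joints 4 and 6 are near their limits, so I'll move in along the axis and watch them.

Request:
drive_tool(
  targets=[
    [0,0,0,0.2,-0.05,-0.35,0],
    [0,0,0,0.43,-0.1,-0.7,0],
    [0,0,0,0.64,-0.13,-1.05,0],
    [0,0,0,0.64,-0.13,-1.05,0],
  ],
)

```text
clock: 11.95
position: [0.4357, -0.08, 0.1417]
ee_rot: [0.185, 2.579, -0.09]
force: [-0.6, -0.7, 0.1]
width: 0.002
gripper_force: 0.0
```

```bash
python3 -c "
from h import *
np.set_printoptions(precision=4,suppress=True)
s=arm.observe();print(s['position'],s['joints'],s['force']);R=cv2.Rodrigues(s['ee_rot'])[0];print(R[:,2])
d=np.array([.4708,-.0785,.0868])-s['position'];print(R.T@d)"
```

```text
[ 0.4357 -0.08    0.1417] [ 0.139   0.0678 -0.1902  2.5615  1.7981  0.1429 -0.381 ] [-0.6238 -0.7305  0.1405]
[ 0.52   -0.1017 -0.8481]
[-0.0003  0.0082  0.0647]
```

Request:
drive_tool(
  targets=[
    [0,0,0,0,0,0,0],
    [0,0,0,0,0,0,0],
    [0,0,0,0,0,0,0],
  ],
)

```text
clock: 12.25
position: [0.4348, -0.08, 0.1419]
ee_rot: [0.186, 2.58, -0.09]
force: [0.2, 0.8, 0.4]
width: 0.007
gripper_force: 0.0
```

```bash
cat > q.py <<'E'
from h import *
np.set_printoptions(precision=4,suppress=True)
s=arm.observe();print(s['position'],s['joints'],s['force'],s['clock']);R=cv2.Rodrigues(s['ee_rot'])[0];print(R[:,2])
d=np.array([.4708,-.0785,.0868])-s['position'];print(R.T@d)
n=np.array([.5246,-.0747,-.848]); print('rot err deg/5',cv2.Rodrigues(cv2.Rodrigues(np.array([0,0,1.]))[0]*0+np.eye(3))[0].ravel()*0, np.degrees(np.cross(R[:,2],n))/5)
E
python3 q.py
```

```text
[ 0.4348 -0.08    0.1419] [ 0.1361  0.0658 -0.1873  2.5623  1.7833  0.1421 -0.367 ] [0.1634 0.7678 0.3651] 12.25
[ 0.5191 -0.1018 -0.8486]
[-0.001   0.0083  0.0653]
rot err deg/5 [0. 0. 0.] [ 0.2627 -0.057   0.1676]
```

Request:
drive_tool(
  targets=[
    [0.1,0,0.05,0.2,0.15,-0.2,0],
    [0.2,0,0.1,0.4,0.13,-0.55,0],
    [0.26,-0.06,0.1,0.6,0.11,-0.9,0],
    [0.26,-0.06,0.1,0.77,0.1,-1.16,0],
    [0.26,-0.06,0.1,0.77,0.1,-1.16,0],
  ],
)

```text
clock: 12.75
position: [0.4657, -0.0762, 0.0943]
ee_rot: [0.183, 2.579, -0.057]
force: [-0.1, -0.7, -1.4]
width: 0.005
gripper_force: 0.0
```

```bash
python3 q.py
```

```text
[ 0.4657 -0.0762  0.0943] [ 0.3485  0.2692 -0.4277  2.5445  2.3409  0.29   -0.9084] [-0.0748 -0.6529 -1.3892] 12.75
[ 0.5227 -0.0782 -0.8489]
[-0.0006 -0.0015  0.0092]
rot err deg/5 [0. 0. 0.] [ 0.0337 -0.0234  0.0229]
```

Standing 9 mm off the crown and on axis. Now the first stage.

Request:
drive_tool(
  targets=[
    [0,0,0,0.05,-0.01,-0.08,0],
    [0,0,0,0.1,-0.015,-0.17,0],
    [0,0,0,0.157,-0.022,-0.254,0],
    [0,0,0,0.157,-0.022,-0.254,0],
  ],
)

```text
clock: 13.15
position: [0.4722, -0.0769, 0.085]
ee_rot: [0.182, 2.577, -0.057]
force: [-1.4, -1.2, 3.0]
width: 0.007
gripper_force: 1.4
```

Request:
drive_tool(
  targets=[
    [0,0,0,0.026,-0.004,-0.042,0],
    [0,0,0,0.04,-0.006,-0.064,0],
    [0,0,0,0.04,-0.006,-0.064,0],
  ],
)

```text
clock: 13.45
position: [0.4737, -0.0771, 0.0825]
ee_rot: [0.182, 2.577, -0.057]
force: [-1.2, -0.4, 3.5]
width: 0.003
gripper_force: 1.6
```

```bash
python3 q.py
```

```text
[ 0.4737 -0.0771  0.0825] [ 0.3654  0.3185 -0.4518  2.5392  2.3795  0.3355 -0.9398] [-1.1585 -0.435   3.5019] 13.45
[ 0.5245 -0.0778 -0.8479]
[ 0.     -0.0018 -0.0051]
rot err deg/5 [0. 0. 0.] [ 0.03   -0.0002  0.0186]
```

Request:
drive_tool(
  targets=[
    [0,0,0,0.02,-0.003,-0.032,0],
    [0,0,0,0.02,-0.003,-0.032,0],
  ],
)

```text
clock: 13.65
position: [0.4745, -0.0772, 0.0812]
ee_rot: [0.182, 2.577, -0.057]
force: [-3.2, -0.4, 7.5]
width: 0.005
gripper_force: 4.2
```

Request:
drive_tool(
  targets=[
    [0,0,0,0.013,-0.002,-0.021,0],
    [0,0,0,0.013,-0.002,-0.021,0],
  ],
)

```text
clock: 13.85
position: [0.475, -0.0773, 0.0804]
ee_rot: [0.182, 2.577, -0.057]
force: [-3.3, -0.8, 7.8]
width: 0.007
gripper_force: 4.3
```

```bash
python3 q.py
```

```text
[ 0.475  -0.0773  0.0804] [ 0.3676  0.3268 -0.4551  2.5383  2.3847  0.343  -0.9436] [-3.303  -0.7869  7.7624] 13.85
[ 0.5246 -0.0778 -0.8478]
[-0.     -0.0018 -0.0075]
rot err deg/5 [0. 0. 0.] [0.0304 0.0014 0.0186]
```

At the halfway stop: about 8.5 N, with under 1 mm into the second stage. Holding.

Request:
drive_tool(
  targets=[
    [0,0,0,0,0,0,0],
    [0,0,0,0,0,0,0],
    [0,0,0,0,0,0,0],
    [0,0,0,0,0,0,0],
    [0,0,0,0,0,0,0],
  ],
)

```text
clock: 14.35
position: [0.4749, -0.0773, 0.0805]
ee_rot: [0.182, 2.577, -0.057]
force: [-3.3, 0.0, 7.6]
width: 0.003
gripper_force: 4.3
```

Request:
drive_tool(
  targets=[
    [0,0,0,0,0,0,0],
    [0,0,0,0,0,0,0],
    [0,0,0,0,0,0,0],
    [0,0,0,0,0,0,0],
    [0,0,0,0,0,0,0],
  ],
)

```text
clock: 14.85
position: [0.475, -0.0773, 0.0805]
ee_rot: [0.182, 2.577, -0.057]
force: [-3.2, -0.7, 7.3]
width: 0.003
gripper_force: 4.3
```

Request:
drive_tool(
  targets=[
    [0,0,0,0,0,0,0],
    [0,0,0,0,0,0,0],
    [0,0,0,0,0,0,0],
    [0,0,0,0,0,0,0],
    [0,0,0,0,0,0,0],
  ],
)

```text
clock: 15.35
position: [0.475, -0.0772, 0.0805]
ee_rot: [0.182, 2.577, -0.057]
force: [-2.6, -0.8, 7.9]
width: 0.009
gripper_force: 4.3
```

Request:
drive_tool(
  targets=[
    [0,0,0,0.03,-0.004,-0.05,0],
    [0,0,0,0.06,-0.008,-0.1,0],
    [0,0,0,0.08,-0.011,-0.13,0],
    [0,0,0,0.08,-0.011,-0.13,0],
  ],
)

```text
clock: 15.75
position: [0.4782, -0.0777, 0.0752]
ee_rot: [0.182, 2.577, -0.057]
force: [-4.5, -0.9, 9.2]
width: 0.006
gripper_force: 4.7
```

Request:
drive_tool(
  targets=[
    [0,0,0,0.02,-0.003,-0.032,0],
    [0,0,0,0.04,-0.006,-0.064,0],
    [0,0,0,0.04,-0.006,-0.064,0],
  ],
)

```text
clock: 16.05
position: [0.4797, -0.0779, 0.0727]
ee_rot: [0.182, 2.577, -0.057]
force: [-5.6, -1.2, 11.1]
width: 0.004
gripper_force: 6.0
```

```bash
python3 q.py
```

```text
[ 0.4797 -0.0779  0.0727] [ 0.374   0.357  -0.4652  2.5344  2.4015  0.3696 -0.9555] [-5.5813 -1.2426 11.1222] 16.05
[ 0.5247 -0.0779 -0.8477]
[-0.0001 -0.0019 -0.0165]
rot err deg/5 [0. 0. 0.] [0.031  0.0032 0.0189]
```

Request:
drive_tool(
  targets=[
    [0,0,0,0.02,-0.003,-0.032,0],
    [0,0,0,0.026,-0.004,-0.042,0],
    [0,0,0,0.026,-0.004,-0.042,0],
  ],
)

```text
clock: 16.35
position: [0.4801, -0.0779, 0.072]
ee_rot: [0.18, 2.576, -0.058]
force: [-23.2, 1.4, 42.8]
width: 0.006
gripper_force: 24.2
```

Request:
drive_tool(
  targets=[
    [0,0,0,0.02,-0.003,-0.032,0],
    [0,0,0,0.026,-0.004,-0.042,0],
    [0,0,0,0.026,-0.004,-0.042,0],
  ],
)

```text
clock: 16.65
position: [0.4804, -0.0779, 0.0713]
ee_rot: [0.178, 2.574, -0.059]
force: [-41.1, 3.7, 75.0]
width: 0.005
gripper_force: 42.7
```

```bash
python3 q.py
```

```text
[ 0.4804 -0.0779  0.0713] [ 0.3764  0.3639 -0.4708  2.5365  2.4084  0.3818 -0.9599] [-41.0769   3.6634  74.974 ] 16.65
[ 0.5273 -0.0788 -0.846 ]
[-0.0003 -0.002  -0.0181]
rot err deg/5 [0. 0. 0.] [0.042  0.0382 0.0226]
```

Hard bottom reached. I'll retreat along the axis.

Request:
drive_tool(
  targets=[
    [0,0,0,-0.13,0.019,0.21,0],
    [0,0,0,-0.39,0.056,0.63,0],
    [0,0,0,-0.65,0.09,1.05,0],
    [0,0,0,-0.9,0.13,1.5,0],
    [0,0,0,-1.1,0.16,1.8,0],
  ],
)

```text
clock: 17.15
position: [0.4377, -0.0716, 0.1417]
ee_rot: [0.182, 2.577, -0.055]
force: [-0.6, -0.6, -1.2]
width: 0.004
gripper_force: 0.0
```

Request:
drive_tool(
  targets=[
    [0,0,0,-0.1,0,0.5,0],
    [0,0,0,-0.2,0.3,1.3,0],
    [0,0,0,-0.2,1.3,2,0],
    [0,0,0,-0.2,2.5,2,0],
    [0,0,0,-0.2,3.7,2,0],
  ],
)

```text
clock: 17.65
position: [0.4381, -0.0201, 0.1931]
ee_rot: [0.189, 2.576, -0.065]
force: [1.8, -1.2, 0.3]
width: 0.004
gripper_force: 0.0
```

Request:
drive_tool(
  targets=[
    [0,0,0,0,1.2,0,0],
    [0,0,0,0,2.4,0,0],
    [0,0,0,0,3.6,0,0],
    [0,0,0,0,3.6,0,0],
  ],
)

```text
clock: 18.05
position: [0.4395, 0.1327, 0.1944]
ee_rot: [0.174, 2.573, -0.054]
force: [0.5, 0.2, 0.1]
width: 0.007
gripper_force: 0.0
```

```bash
python3 -c "
from h import *
np.set_printoptions(precision=4,suppress=True)
s=save('side','s6');save('top','t6');print(s['position'],s['force'],s['joints'])
a=np.load('pics/t6.npz')['pix'][120:230,260:370]
def P(f): return np.load('pics/'+f+'.npz')['pix'][195:235,310:350]
g=lambda p,n:cv2.resize(p,(n,n),interpolation=cv2.INTER_CUBIC)
im=np.hstack([g(a,400),np.vstack([g(P('s3'),200),g(P('s6'),200)]),np.vstack([g(P('s0'),200),g(np.load('pics/s6.npz')['pix'][195:265,245:315],200)])])
cv2.imwrite('pics/c6.png',np.clip(im*1.5,0,255).astype('uint8'))
# bystander shift check
from numpy.fft import fft2,ifft2
for f0,f1,bx in(('t0','t6',dict(cup=(365,145,408,188),ring=(382,185,408,208),pot=(115,170,162,212),keys=(162,208,208,236))),):
    A=np.load('pics/'+f0+'.npz')['pix'];B=np.load('pics/'+f1+'.npz')['pix']
    for n,(x0,y0,x1,y1) in bx.items():
        r=cv2.matchTemplate(B[y0-20:y1+20,x0-20:x1+20],A[y0:y1,x0:x1],cv2.TM_CCOEFF_NORMED);_,v,_,l=cv2.minMaxLoc(r);print(n,l[0]-20,l[1]-20,round(v,3))
"
```

```text
[0.4395 0.1327 0.1944] [0.4991 0.1707 0.0638] [-0.1772  0.0527 -0.5919  2.377   0.9749  0.5695 -0.1311]
cup 0 0 0.999
ring 0 0 1.0
pot 0 0 0.983
keys 0 0 0.63
```

View pics/c6.png

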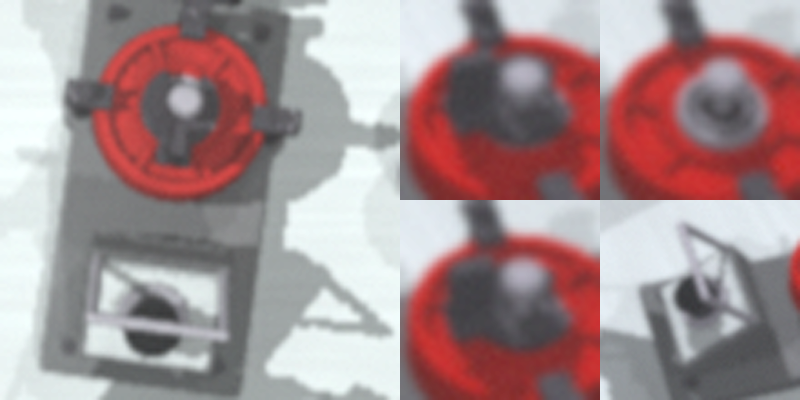

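The washer still lies round the spindle and the button is up. All bystanders match their starts; the hex-key patch is dimmed by shadow. I'll measure the washer's drop to confirm the bearing is home.

```bash
python3 -c "
from h import *
np.set_printoptions(precision=3,suppress=True)
L=lambda f:np.load('pics/'+f+'.npz')['pix']
A,B=L('s3'),L('s6')
up=lambda p:cv2.resize(p,None,fx=10,fy=10,interpolation=cv2.INTER_CUBIC)
for n,(x0,y0,x1,y1) in dict(tab=(317,204,328,218),washerfront=(326,216,345,226),head=(329,204,341,214),clampref=(335,226,346,240)).items():
    r=cv2.matchTemplate(up(B[y0-4:y1+4,x0-4:x1+4]),up(A[y0:y1,x0:x1]),cv2.TM_CCOEFF_NORMED);_,v,_,l=cv2.minMaxLoc(r);print(n,l[0]/10-4,l[1]/10-4,round(v,3))
print('expected drop 5.5mm',proj('s6',[.6,-.095,.12-.0055])-proj('s6',[.6,-.095,.12]))
k=(162,208,208,236);A0=L('t0');B6=L('t6')
g=lambda I:cv2.Canny(I[k[1]-12:k[3]+12,k[0]-12:k[2]+12],60,140)
def blob(I):
    p=I[205:240,155:215].max(2); y,x=np.where(p<45); return x.mean()+155,y.mean()+205,len(x)
print(blob(A0),blob(B6))
"
```

```text
tab -0.2999999999999998 0.2999999999999998 0.984
washerfront 0.09999999999999964 1.0999999999999996 0.968
head 0.0 0.0 0.972
clampref 0.0 -0.10000000000000009 0.973
expected drop 5.5mm [[-0.099  1.367]]
(np.float64(nan), np.float64(nan), 0) (np.float64(192.67455621301775), np.float64(230.71597633136093), 169)<string>:13: RuntimeWarning: Mean of empty slice.
  ret = ret.dtype.type(ret / rcount)
```

```bash
python3 -c "
from h import *
np.set_printoptions(linewidth=200)
L=lambda f:np.load('pics/'+f+'.npz')['pix'][...,2].astype(int)
A,B=L('s3'),L('s6')
for c in (320,322,324,326,328,331,335,338,341,343):
    print(c,'\n',A[198:234,c],'\n',B[198:234,c])
"
```

```text
320 
 [147 149 151 151 151 150 145 130 106  87  74  62  57  54  53  52  50  47  48  52  61  73  86  98 109 119 127 130 130 131 134 133 125 109  95  88] 
 [146 146 148 148 149 148 146 139 125 103  82  65  58  57  57  57  58  54  49  47  53  60  67  76  87 103 117 126 127 129 132 131 121 107  94  86]
322 
 [118 129 136 138 139 135 128 110  83  63  52  44  43  46  45  47  46  44  45  46  46  49  54  62  76  88  96 101 107 118 121 123 127 126 113  98] 
 [116 127 135 137 137 135 133 123 104  79  66  56  48  46  46  46  45  45  46  44  45  46  47  50  56  71  87  99 110 119 121 120 126 124 112  95]
324 
 [ 63  70  78  81  86  94  96  87  70  60  49  45  43  45  44  43  45  46  44  45  48  46  52  64  77  86  88  92  93  93  95 101 115 127 125 110] 
 [ 64  69  77  80  86  94 102  97  81  68  60  51  47  47  45  44  46  43  46  45  46  46  47  50  61  76  85  91  92  96  95 101 112 124 122 109]
326 
 [ 47  51  57  60  59  59  61  64  61  53  49  46  47  45  45  45  45  46  45  47  47  47  52  64  78  87  90  90  88  89  93  96  99 109 117 115] 
 [ 50  54  57  62  59  60  69  75  73  65  58  
[... 1127 characters left out ...]
100  93  84  74  66  63  64  63  56  50  49  50  48  47  51  64  81  90  91  88  83  75  70  68  71]
341 
 [138 134 134 134 136 136 126 109  95  93  97 100 102 105 101  93  84  72  61  58  55  51  52  58  70  86  91  92  92  90  88  80  69  63  63  64] 
 [135 133 132 133 134 134 124 110 102 109 114 109 101 100  98  91  87  86  78  69  59  55  51  51  60  73  85  90  90  89  86  78  69  62  63  62]
343 
 [135 133 133 134 136 136 133 123 107 103 110 115 115 109 109 113 110  96  82  79  77  79  79  81  86  90  89  90  91  93  92  83  74  70  67  65] 
 [132 131 132 131 133 134 131 122 106 104 110 116 113 108 106 111 117 118 108  92  81  76  72  73  81  85  87  89  90  93  90  83  74  69  67  64]
```

The edge shifts are uniform at about 1 px, so the washer dropped flat. That implies only 4–5 mm of drop, which is a coarse reading at this scale. I'll check the washer's height against the head from two wrist views, by code.

Request:
drive_tool(
  targets=[
    [0.15,1,0,0.5,0,0.6,0],
    [0.3,2.2,0,1.3,0,1.2,0],
    [0.45,3.4,0,2.3,-0.3,1.6,0],
    [0.6,4.6,0,3.3,-0.8,1.6,0],
    [0.8,5.8,0,4.3,-1.2,1.6,0],
  ],
)

```text
clock: 18.65
position: [0.5725, 0.0902, 0.2534]
ee_rot: [0.212, 3.014, -0.036]
force: [1.6, 1.8, 0.5]
width: 0.0
gripper_force: 0.0
```

Request:
drive_tool(
  targets=[
    [0.1,0.55,0,1,-0.7,0,0],
    [0.1,0.55,0,2,-1.4,0,0],
    [0.1,0.55,0,2.7,-2.3,0,0],
    [0.1,0.55,0,2.7,-2.8,0,0],
    [0.1,0.55,0,2.7,-2.8,0,0],
  ],
)

```text
clock: 19.15
position: [0.6805, -0.0296, 0.2494]
ee_rot: [0.234, 3.061, -0.039]
force: [-0.5, -0.7, 0.8]
width: 0.004
gripper_force: 0.0
```

Request:
drive_tool(
  targets=[
    [0,0,0,0,0,0,0],
    [0,0,0,0,0,0,0],
    [0,0,0,0,0,0,0],
  ],
)

```text
clock: 19.45
position: [0.6803, -0.0209, 0.2515]
ee_rot: [0.218, 3.06, -0.033]
force: [-0.2, 0.0, -0.6]
width: 0.007
gripper_force: 0.0
```

```bash
python3 -c "
from h import *
s=save('wrist','v1');print(s['position'],s['ee_rot'],s['clock'])
for P in([.63,-.099,.107],[.60,-.095,.121],[.59,-.09,.121]): print(proj('v1',P))
p=np.load('pics/v1.npz')['pix'].astype(int); u,v=proj('v1',[.63,-.099,.107])[0].round().astype(int)
x=p[max(v-70,0):v+60:2,u-65:u+65]
x=x[:, ::1]
r=(x[...,2]>1.8*x[...,1])&(x[...,2]>50); g=x[...,1]
for a,b in zip(r,g): print(''.join('r' if k else ' .:-=+*#%@'[min(9,w*10//256)] for k,w in zip(a,b)))
"
```

```text
[ 0.68030965 -0.02085039  0.25149584] [ 0.21827913  3.0599525  -0.03311125] 19.45
[[189.94814872 146.647495  ]]
[[182.06417109 114.44385852]]
[[184.85521067 101.75656281]]
@@@@@@%********+=+++++++++++++++++++++++++++++++++============================================================================++++
@@@@@@@%*******+==+++++++++++++++++++++++++++++++++========================================================================++=+=++
@@@@@@@%#*******++++++++++++++++++++++++++++++++++++=======-:rrrrrrrrrrrrrrrr---=============================================+++++
@@@@@@@@%*******+=++++++++++++++++++++++++++++++++==:rrrrrrrrrrrrrrrrrrrrrrrrrrrrrrrrrr:-=================================+=++++++
@@@@@@#**********=+++++++++++++++++++++++++++=-:rrrrrrrrrrrrrrrrrrrrrrrrrrrrrrrrrrrrrrrrrrrrr:-=============================++++++
@@@@@@@%*********+=++++++++++++++++++++++=-rrrrrrrrrrrrrrrrrrrrrrrrrrrrrrrrrrrrrrrrrrrrrrrrrrrrrrr--======================+===++++
@@@@@@@%#********+=+++++++++++++++++++=-rrrrrrrrrrrrrrrrrrrrrrrrrrrrrrrrrrrrrrrrrrrrrrrrrrrrrrrrrrrrrr-======================+++++
@@@@@@@@%**
[... 6886 characters left out ...]
rrrrr...:===========================-::::::::
@@@@@@@@@@@@@@@@@@@%************+-------:.........::---------------:-----:::-::----:...::::.:-===========================-::::::::
@@@@@@@@@@@@@@@@@%#**************=-------::.....::::---------------::---::::::::---:...::..:-=============================-:::::::
@@@@@@@@@@@@@@@@@@%**************=-------------::::::--------------::--::::::::::--::.::..:-======================================
@@@@@@@@@@@@@@@@@@@%*************+---------------:-----------------::...:====---:--::::..:======================================++
@@@@@@@@@@@@@@@@@@@%*************+----------------------=-==+++++++=-:-=--=+==+++=-::...-======================================+++
```

The printed map shows the washer flat and centred round the head, slot mouth towards +x, with the head within 1 px of where I predicted. One more view, shifted 180 mm, will give the height by parallax.

Request:
drive_tool(
  targets=[
    [0,0,0,0,-1.1,0,0],
    [0,0,0,0,-2.2,0,0],
    [0,0,0,0,-3.3,0,0],
    [0,0,0,0,-4.4,0,0],
    [0,0,0,0,-4.4,0,0],
  ],
)

```text
clock: 20.0
position: [0.6794, -0.2073, 0.2507]
ee_rot: [0.235, 3.06, -0.042]
force: [-0.9, -1.1, -0.3]
width: 0.006
gripper_force: 0.0
```

Request:
drive_tool(
  targets=[
    [0,0,0,0,0,0,0],
    [0,0,0,0,0,0,0],
    [0,0,0,0,0,0,0],
  ],
)

```text
clock: 20.3
position: [0.6811, -0.1957, 0.2515]
ee_rot: [0.216, 3.06, -0.032]
force: [-0.7, -0.3, -0.2]
width: 0.003
gripper_force: 0.0
```

```bash
python3 -c "
from h import *
s=save('wrist','v2');print(s['position'],s['ee_rot'],s['clock'])
p=np.load('pics/v2.npz')['pix'].astype(int); u,v=proj('v2',[.63,-.099,.107])[0].round().astype(int);print(u,v)
x=p[max(v-50,0):v+24:2,u-45:u+45]
r=(x[...,2]>1.8*x[...,1])&(x[...,2]>50); g=x[...,1]
for a,b in zip(r,g): print(''.join('r' if k else ' .:-=+*#%@'[min(9,w*10//256)] for k,w in zip(a,b)))
"
```

```text
[ 0.68111381 -0.19570535  0.25148129] [ 0.21638458  3.0599111  -0.03233397] 20.3
374 119
rrrrrrrrrrrrrrrrrrrrrrrrrrrrrrrrrrrrrrrrrrrrrrrrrrr::::::::::rrrrrrrrrrrrrrrr===++=+++++++
rrrrrrrrrrrrrrrrrrrrrrrrrrrrrrrrrrrrrrrrrrrrr:::::----------rrrrrrrrrrrrrrrrrrr==+++++++++
rrrrrrrrrrrrrrrrrrrrrrrrrrrrrrrrrrrrrrr..::.:.::::----------rrrrrr:rrrrrrrrrrrrr=+++++++++
rrrrrrrrrrrrrrrrrrrrrrrrrrrr.::::::-:....:::.:::::---------rrrrr::::::rrrrrrrrrrrr=++++++*
rrrrrrrrrrrrrrrrrrrrrrrrrrr.:::::::::..:.::::::::----------rrrrrrr:::::rrrrrrrrrrrrr=++++*
rrrrrrrrrrrrrrrrrrrrrrrrrrr.:::::::::...:.:::::::---------=rrrrrrrrrr::::rrrrrrrrrrrr=+++*
rrrrrrrrrrrrrrrrrrrrrrrrrrr.:::::::::......::::::----------rrrrrrrrrrrr::::rrrrrrrrrrr=++#
rrrrrrrrrrrrrrrrrrrrrrrrrrr.:::::::::..:..:::::::----------rrrrrrrrrrrrrr:::rrrrrrrrrr=+*#
rrrrrrrrrrrrrrrrrrrrrrrrrrr.::::::::......:::.::-----------rrrrrrrrrrrrrrrrrrrrrrrrrrrr=*#
rrrrrrrrrrrrrrrrrrrrrrrrrrr.::::::::.....:::.::::---------rrrrrrrrrrrrrrrrrrrrrrrrrrrrrr+#
rrrrrrrrrrrrrrrrrrrrrrrrrrr.::::::::...:.:.:::::----------rrrrrrrrrrrrrrrrrrrrrrrrrrrrrrr#
rrrrrrrrrr
[... 1655 characters left out ...]
. .:-===+*############**+-::::::::-:rrrrrrrrrrrrrrrrrrrrrr.rr:=
rrrrrrrrrr.::::::::::.::.::-::..-====+**####*****=::::::::::::rrrrrrrrrrrrrrrrrrrrrrrrrr%@
rrrrrrrrrrr.::.::.:...::::-*#%%%%#+====++++++++-:::::::::::::rrrrrrrrrrrrrrrrrrrrrrrrrr*@@
rrrrrrrrrrrr::::::--------:::+***=:..  .....:::::::::::::::rrrrrrrrrrrrrrrrrrrrrrrrrrr+%@@
rrrrrrrrrrrrr:------------:.          ..:--.::::::::::::::rrrrrrrrrrrrrrrrrrrrrrrrrrr+%@%%
rrrrrrrrrrrrrr:----------=***++++++=======-:..::::::::::rrrrrrrrrrrrrrrrrrrrrrrrrrrr+%@@@%
rrrrrrrrrrrrrrrr:-----::-+##%##%#%%*=---:rrr...:::::::rrrrrrrrrrrrrrrrrrrrrrrrrrrrrr%@@%%%
rrrrrrrrrrrrrrrrrrr::::rrrrr-==----rrrrrrrrrrr...::rrrrrrrrrrrrrrrrrrrrrrrrrrrrrrrr%@@@@@%
```

```bash
python3 -c "
from h import *
np.set_printoptions(precision=4,suppress=True)
print('head',tri(('v1',190,146),('v2',372.5,118)),'tab',tri(('v1',182,113),('v2',382.5,84)))
"
```

```text
head [ 0.6293 -0.0994  0.1049] tab [ 0.5998 -0.0947  0.1213]
```

By triangulation the tab top is at z = 0.121, against about 0.121 for home and 0.127 or more at the start. With the full button stroke down to the hard stop, this says the bearing is home. Handing in.

```bash
python3 -c "
from cell import arm
print(arm.sign_off())"
```

```text
the job is handed in; nothing more can be done
None
```

I handed the job in at about 20 s with the washer flat round the spindle, the button pressed in two stages and back up, and the robot clear. I could not confirm that the bearing is flush: the full stroke to a hard stop and a washer height within about 2 mm of home say it is, but the side view showed a drop of only about 4 mm where 5 to 7 mm was expected. The pot, ring and cup had not moved, but the hex keys' check was inconclusive because of shadow, and I viewed 11 pictures against the limit of 10.

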